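Empty the tilt-out bin of chair foot plates

TASK

Empty the tilt-out bin that holds the flat square steel plates: pull it forward, taking a fresh hold on the way as the swing needs it, and tip it right over against its stop, steadily and without flinging it, so that all four plates slide out into the tray in front. Leave the bin tipped over on its stop, let go, with every plate lying in the tray, and leave the neighbouring bin and the other things on the bench where they are.

Things in the scene. Friction and masses are not known exactly. Their poses are not given: they have to be found in the camera images.
- stand: fixed grey sheet-steel stand of the bin to be emptied, 169 mm wide. Origin on the bench top, straight below the bin's pivot; its x points level to the rear (away from the robot at yaw 0), y along the pivot, z up. Side cheeks from 20 mm ahead of the pivot to 150 mm behind it, 210 mm tall; behind x = 55 mm they rise to 346 mm and carry the hood
- hood (a point): middle of the front edge of the stand's hood, top side: a flat sheet 5 mm thick, 346 mm above the bench, from 55 to 150 mm behind the pivot, 169 mm wide. It covers the bin's rear bar from above while the bin is home
- bin: dark steel tilt-out bin in that stand, holding the square plates; 0.5 to 0.8 kg. Origin on its pivot, 170 mm above the bench, mid width; home (the start) with z up, x to the rear, y along the pivot. It tips forward (z leaning to the stand's -x) about y to a stop at about 110 deg, to be felt. The pivot is stiff (0.25 N m): it stays where left and takes a few newtons
- bin_lip (a point): middle of the bin's front lip, at x = -42, z = 91 mm in the bin's frame. The front wall runs straight from the pivot to here (100 mm, 65 deg to the floor); at the stop it slopes 45 deg down to the tray. Floor: x = 0 to 100 mm at z = 0; rear wall at x = 100, 80 mm tall; sides 136 mm apart; walls 4 mm thick. A plate that clings comes loose by rocking the bin
- bin_pull (a point): middle of the bin's front pull bar: round steel, 14 mm thick, 124 mm long along y, at x = -86, z = 88 mm in the bin's frame, 44 mm ahead of the lip, on two thin arms at y = +-56 mm. Good for the first half of the swing (to about 60 deg, the hand leaning back to the robot by half as much); beyond that the lip comes down on the hand, and the plates fall here
- bin_rear_bar (a point): middle of the bin's rear bar: like the pull bar, above the rear wall at x = 100, z = 120 mm in the bin's frame, on two thin posts at y = +-56 mm, 40 mm above the wall's top. Under the hood while the bin is home; clear of it from about 55 deg of tilt. The bar may turn between the fingers
- other_bin: the neighbouring bin, same shape and size, in a like stand beside the first; holds round bosses (24 mm across, 26 mm high) that are not wanted. Origin on its pivot, 170 mm above the bench; leave it as it is
- other_bin_pull (a point): middle of the neighbouring bin's front pull bar
- tray: fixed aluminium tray 170 x 170 mm, 45 mm high, walls and floor 4 to 5 mm thick, on the bench in front of the bin to be emptied; origin under its centre, axes along its sides
- plate1: loose flat square steel plate, 32 x 32 x 8 mm, 64 g, lying in the bin at the start; origin at the centre of its underside
- plate2: loose flat square steel plate, 32 x 32 x 8 mm, 64 g, lying in the bin at the start; origin at the centre of its underside
- plate3: loose flat square steel plate, 32 x 32 x 8 mm, 64 g, lying in the bin at the start; origin at the centre of its underside
- plate4: loose flat square steel plate, 32 x 32 x 8 mm, 64 g, lying in the bin at the start; origin at the centre of its underside
- disc: grinding disc lying flat, 115 mm across, 6 mm thick, in front of the other bin; origin under its centre; a bystander
- tube: offcut of square steel tube, 130 x 30 x 30 mm, lying in front of the other bin; origin under its centre; a bystander
- hammer: hammer lying on the bench, 260 mm long, origin under its middle; a bystander
- wrench: open wrench lying on the bench, 180 mm long; a bystander
- wire_brush: brush lying on the bench, 200 mm long; a bystander
- spray_can: upright white can, 64 mm across, 180 mm tall, origin under its centre; a bystander
- clamp: steel C-clamp lying flat, about 160 x 100 mm, 22 mm high; a bystander

How it is judged:
By the outcome, as a careful person would: the job done as asked, in the order asked, and still so for the second after the job is handed in, with the robot touching nothing.
It also fails if it takes over 51 s, if anything falls off the work surface, if the arm or the gripper's body presses on something with over 40 N, if the wrist force passes 120 N, or if a joint passes its speed limit or range.

ROBOT

A 6-joint arm with a two-finger parallel gripper is mounted at the origin on the work surface. World frame = base frame: x ahead of the robot, y to its left, z up, the work surface at z = 0. Lengths are in m, angles in rad, forces in N, time in s.
With the tool pointing down it reaches from about 0.2 to 0.875 m from the base axis. Payload 3.4 kg.
Tool frame: the origin (TCP) lies between the finger pads; the fingertips stand 25 mm ahead of it and the grasp point (between the pads) lies 6 mm ahead of it (r.nose_length is the z of the fingertips in the tool frame, in m); z points along the fingers, x is the direction in which the jaws open and shut, and the axes are right-handed (so a half turn about z gives the same grasp; the last joint's range is limited). The gripper opens to 94 mm and grips with 3 to 60 N. Pads are 16 mm wide; open, the fingers measure 119 mm over their backs; the gripper's body (75 mm by 177 mm) begins 78 mm behind the grasp point.
Start: joints at [-1.264, 0.276, 1.505, -0, 1.361, -0.121], TCP at [0.239, -0.523, 0.23] pointing down, gripper open.
Joint ranges: [-2.89, 2.89], [-0.75, 2.08], [0.22, 2.7], [-1.18, 4.32], [0.11, 2.71], [-2.7, 2.7]. Speed limits (rad/s): [2.57, 2.57, 3.14, 3.14, 3.14, 3.14].

INTERFACE

Orientations are given as a unit quaternion [w, x, y, z].
In Python, from plant import r, gripper_to, inverse_kinematics, vision, models, telemetry gives the robot as it stands. Calls block until the motion is done:
- r.move_to(position, orientation): joint-space move of the TCP to a pose.
- r.move_l(position, rot=None, vel=0.15, guard=None): straight line of the TCP; rot=None keeps the orientation; vel is the mean speed in m/s. With guard (N) it stops when the force on the tool has changed by that much, and returns True; else False.
- r.movej(angles): joint-space move.
- gripper_to(opening, f_grip=None): finger opening in m; f_grip is the grip in N (None keeps the last); returns when the fingers have stopped.
- r.hold(seconds).
- inverse_kinematics(position, orientation): joint angles nearest the present ones, or None.
- vision.snapshot(name): name is "scene" or "top"; returns the picture (400x640x3 uint8, red, green, blue); there is no depth.
- vision.get_calibration(name): a dict with "fx", "fy", "cx", "cy" (pixels), "position" and "orientation" of the camera in the world. Camera axes: x right, y down, z forward; pixel columns grow to the right and rows downward; lengths in m; the calibration is good to about 2 mm. A picture is of the moment at which its call begins. get_calibration takes no time and is no camera call.
A pose or a line that the arm cannot do raises r.PlanningError and nothing moves.
- r.sign_off(): hands the job in, once; it reports no verdict.
Trained networks look in the newest picture that a camera, given by its name, has taken for a name from the list of things; names that differ only in an ending like _2 or _b are one class to them, and where a whole thing is asked for, a point or a joint stands for the part that bears it (a point fixed in the world has none). Each returns a list of dicts, best first, with "score" (0 to 1); they miss things now and then, are a little off and sometimes report something else, mostly with a low value. They report only what shows in the picture. A call takes as long as a camera call.
- models.boxes_of(thing, camera): "at" ([x, y, z] in m, in world coordinates, good to about 4 mm: the middle of the surface that is visible of it).
- models.regions_of(thing, camera): "pixels" (400x640 bool, what is visible of it).
- models.mark_of(thing, camera): "at" ([x, y, z] in m, in world coordinates, good to about 4 mm: a listed point, or the origin of a listed thing).
Readings, each from a call of its own:
- telemetry.current_t(): time.
- telemetry.current_joints(): joint angles.
- telemetry.current_dq(): joint speeds.
- telemetry.current_joint_efforts(): joint torques, N m.
- telemetry.current_ee_pos(): TCP position.
- telemetry.current_tool_rot(): TCP orientation.
- telemetry.current_wrist_force(): force on the tool from outside, world axes, zero at the start.
- telemetry.current_torque(): the same for the moment, N m.
- telemetry.current_opening(): finger opening in m.
Only numpy, scipy, OpenCV 4.12 (cv2) and the standard library are available. Lean on these libraries where they do the work, as an engineer would, in place of code of your own. Each camera call takes 0.05 s, during which the arm holds its last target. There are 200 camera calls.

## Working session

There is one attempt and no reset: what is moved stays moved. The work goes in short steps, each a Python script; the robot and the scene stay as the last script left them, time stands still between calls to the robot, and variables do not carry over. Pictures are saved under pics/ and viewed, about 8 in all and at most 12, crops included, and the job is handed in when it is done.

```bash
ls; mkdir -p pics
python3 - <<'E'
from plant import r, vision, models, telemetry
import cv2, numpy as np
for c in ("scene","top"):
    im=vision.snapshot(c); cv2.imwrite(f"pics/{c}0.png",im[:,:,::-1])
    k=vision.get_calibration(c); print(c,{a:np.round(b,3) for a,b in k.items()})
    for t in ["bin_pull","bin_lip","bin_rear_bar","hood","bin","stand","tray","other_bin","other_bin_pull","plate1"]:
        print(t,[(np.round(d["at"],3).tolist(),round(d["score"],2)) for d in models.mark_of(t,c)[:4]])
print(telemetry.current_t())
E
```

```text
pics
scene {'fx': np.float64(511.47), 'fy': np.float64(511.47), 'cx': np.float64(315.223), 'cy': np.float64(201.611), 'position': array([ 0.591, -0.445,  1.576]), 'orientation': array([-0.155,  0.985,  0.08 , -0.012])}
bin_pull [([0.567, -0.184, 0.259], 0.94), ([0.704, -0.166, 0.342], 0.39)]
bin_lip [([0.61, -0.178, 0.258], 0.89), ([0.5, -0.201, 0.004], 0.41), ([0.719, -0.13, 0.171], 0.16)]
bin_rear_bar [([0.67, -0.136, 0.173], 0.57), ([0.675, -0.192, 0.169], 0.45)]
hood [([0.626, 0.137, 0.171], 0.56), ([0.707, -0.166, 0.344], 0.55)]
bin [([0.653, -0.171, 0.166], 0.63), ([0.606, -0.177, 0.261], 0.16)]
stand [([0.648, -0.179, 0.002], 0.8), ([0.653, 0.407, -0.004], 0.51)]
tray []
other_bin [([0.628, 0.137, 0.171], 0.56), ([0.7, -0.385, -0.0], 0.46)]
other_bin_pull [([0.539, 0.131, 0.251], 0.87), ([0.651, -0.177, 0.003], 0.29)]
plate1 [([0.67, -0.138, 0.169], 0.66), ([0.72, -0.135, 0.171], 0.63), ([0.502, -0.2, 0.003], 0.61), ([0.676, -0.195, 0.17], 0.54)]
top {'fx': np.float64(419.519), 'fy': np.float64(419.519), 'cx': np.float64(322.488), 'cy': np.float64(195.031), 'position': array([0.403, 0.005, 1.396]), 'orientation': array([-0.042,  0.716, -0.696,  0.045])}
bin_pull [([0.564, -0.183, 0.26], 0.92)]
bin_lip [([0.609, -0.178, 0.256], 0.61)]
bin_rear_bar [([0.754, -0.157, 0.288], 0.85), ([0.4, 0.133, 0.004], 0.5)]
hood [([0.703, -0.161, 0.351], 0.74)]
bin [([0.651, -0.171, 0.167], 0.62)]
stand [([0.647, -0.172, -0.002], 0.95), ([0.608, -0.181, 0.258], 0.42)]
tray [([0.504, -0.199, -0.001], 0.65), ([0.725, -0.2, 0.174], 0.26)]
other_bin [([0.628, 0.134, 0.17], 0.71), ([0.724, -0.199, 0.17], 0.45)]
other_bin_pull [([0.534, 0.131, 0.25], 0.97)]
plate1 [([0.682, -0.2, 0.17], 0.66), ([0.668, -0.137, 0.172], 0.44), ([0.722, -0.133, 0.17], 0.41), ([0.724, -0.198, 0.171], 0.4)]
1.1
```

```bash
python3 -c "
import cv2,numpy as np
a=cv2.imread('pics/scene0.png');b=cv2.imread('pics/top0.png')
cv2.imwrite('pics/both0.png',cv2.resize(np.vstack([a,b]),None,fx=.75,fy=.75))"
```

```text
(no output)
```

View pics/both0.png

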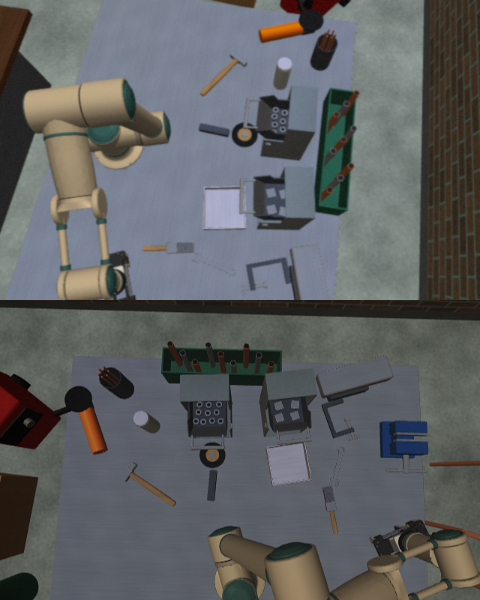

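```bash
cat > h.py <<'E'
from plant import r, gripper_to, inverse_kinematics, vision, models, telemetry as T
import numpy as np
from scipy.optimize import least_squares
from scipy.spatial.transform import Rotation as R
loc=np.array([[-86,0,88],[-86,0,88],[-42,0,91],[-42,0,91],[55,0,176],[55,0,176],[100,0,120],[0,0,0],[0,0,0],[0,0,-170],[0,0,-170]])/1e3
mea=np.array([[.567,-.184,.259],[.564,-.183,.26],[.61,-.178,.258],[.609,-.178,.256],[.707,-.166,.344],[.703,-.161,.351],[.754,-.157,.288],[.653,-.171,.166],[.651,-.171,.167],[.648,-.179,.002],[.647,-.172,-.002]])
W=lambda p,x: R.from_euler('z',p[3]).apply(x)+p[:3]
fit=least_squares(lambda p:(W(p,loc)-mea).ravel(),[.65,-.17,.17,.13],loss='soft_l1',f_scale=.004)
P=fit.x
PULL=np.array([-.086,0,.088]); REAR=np.array([.1,0,.12])
def pose(pt,th,lean,back=0,flip=1,off=np.zeros(3)):
    """TCP pose to hold bin-frame point pt at tilt th, hand leaning back to the robot by lean (deg)"""
    f=np.radians(lean); b=np.array([-np.sin(f),0,np.cos(f)])
    x=flip*np.array([np.cos(f),0,np.sin(f)]); z=-b
    M=R.from_euler('z',P[3])*R.from_matrix(np.c_[x,np.cross(z,x),z])
    pos=W(P,R.from_euler('y',-th,degrees=True).apply(pt)+(.006+back)*b)+off
    return pos, M.as_quat(scalar_first=True)
E
python3 - <<'E'
from h import *
print(P[:3].round(4),np.degrees(P[3]).round(2)); print(((W(P,loc)-mea)*1e3).round(1).tolist())
for fl in (1,-1):
  for n,a in [("p",(PULL,0,0,.1)),("p",(PULL,0,0)),("p",(PULL,30,15)),("p",(PULL,60,30)),("p",(PULL,60,30,.1)),("r",(REAR,60,20,.1)),("r",(REAR,60,20)),("r",(REAR,85,20)),("r",(REAR,110,20)),("r",(REAR,110,20,.12))]:
    q=inverse_kinematics(*pose(*a,flip=fl)); print(fl,n,a[1:],None if q is None else np.round(q,2))
E
```

```text
[ 0.6508 -0.1719  0.1687] 8.13
[[-1.3, -0.0, -2.3], [1.7, -1.0, -3.3], [-0.8, 0.2, 1.7], [0.2, 0.2, 3.7], [-1.8, 1.9, 0.7], [2.2, -3.1, -6.3], [-4.2, -0.7, 0.7], [-2.2, -0.9, 2.7], [-0.2, -0.9, 1.7], [2.8, 7.1, -3.3], [3.8, 0.1, 0.7]]
1 p (0, 0, 0.1) [-0.43  0.27  1.2  -0.    1.68 -0.57]
1 p (0, 0) [-0.43  0.29  1.4  -0.    1.45 -0.57]
1 p (30, 15) [-0.58  0.16  1.75  0.2   1.04 -0.8 ]
1 p (60, 30) [-0.72  0.16  2.05  0.65  0.68 -1.32]
1 p (60, 30, 0.1) [-0.83  0.    1.97  0.54  0.93 -1.24]
1 r (60, 20, 0.1) [-0.58  0.08  1.36  0.23  1.44 -0.72]
1 r (60, 20) [-0.53  0.15  1.51  0.23  1.22 -0.72]
1 r (85, 20) [-0.61  0.09  1.67  0.26  1.14 -0.83]
1 r (110, 20) [-0.67  0.08  1.82  0.3   1.01 -0.94]
1 r (110, 20, 0.12) [-0.74 -0.03  1.66  0.28  1.3  -0.93]
-1 p (0, 0, 0.1) [-0.43  0.27  1.2  -0.    1.68  2.57]
-1 p (0, 0) [-0.43  0.29  1.4  -0.    1.45  2.57]
-1 p (30, 15) [-0.58  0.16  1.75  0.2   1.04  2.34]
-1 p (60, 30) [-0.72  0.16  2.05  0.65  0.68  1.82]
-1 p (60, 30, 0.1) [-0.83  0.    1.97  0.54  0.93  1.9 ]
-1 r (60, 20, 0.1) [-0.58  0.08  1.36  0.23  1.44  2.42]
-1 r (60, 20) [-0.53  0.15  1.51  0.23  1.22  2.42]
-1 r (85, 20) [-0.61  0.09  1.67  0.26  1.14  2.31]
-1 r (110, 20) [-0.67  0.08  1.82  0.3   1.01  2.2 ]
-1 r (110, 20, 0.12) [-0.74 -0.03  1.66  0.28  1.3   2.21]
```

Run:
```python
from h import *
gripper_to(.034,10)
p=T.current_ee_pos(); r.move_l([p[0],p[1],.40],vel=.25)
r.move_to(*pose(PULL,0,0,.1))
print(T.current_t(), r.move_l(pose(PULL,0,0)[0],vel=.06,guard=6))
f0=np.array(T.current_wrist_force())
print(gripper_to(0,12),T.current_opening(),f0.round(1),np.round(T.current_wrist_force(),1),T.current_t())
import cv2
for c in("scene","top"): cv2.imwrite(f"pics/{c}1.png",vision.snapshot(c)[:,:,::-1])
a=cv2.imread('pics/scene1.png')[150:350,260:460];b=cv2.imread('pics/top1.png')[60:260,260:460]
cv2.imwrite('pics/g1.png',cv2.resize(np.hstack([a,b]),None,fx=2,fy=2))
```

```text
4.675 False
False 0.0138854418742883 [ 0.5  0.3 -0.2] [ 0.3 -0.6  1.3] 6.95
```

View pics/g1.png

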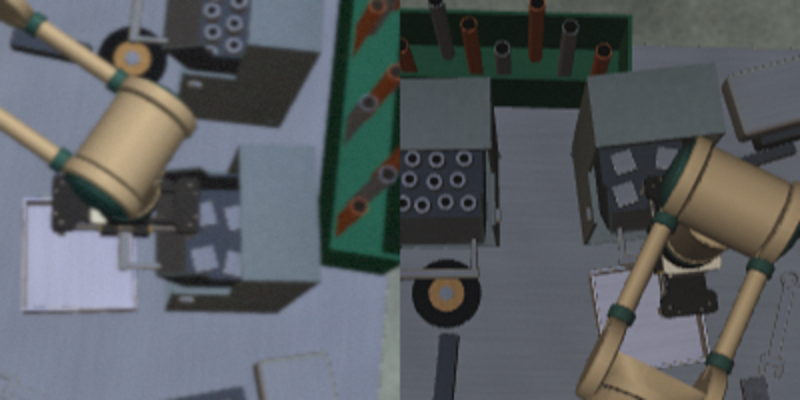

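Run:
```python
from h import *
for th in (8,17,26,34,43,51,59):
    g=r.move_l(*pose(PULL,th,th/2),vel=.06,guard=25)
    print(th,g,np.round(T.current_wrist_force(),1),round(T.current_t(),2),round(T.current_opening(),4))
    if g: break
import cv2
for t in("bin_pull","bin_lip","bin_rear_bar"):
  for c in("scene","top"):
    if t=="bin_pull": cv2.imwrite(f"pics/{c}2.png",vision.snapshot(c)[:,:,::-1])
    print(t,c,[(np.round(d["at"],3).tolist(),round(d["score"],2)) for d in models.mark_of(t,c)[:2]])
for n,x in (("pull",PULL),("lip",np.array([-.042,0,.091])),("rear",REAR)): print(n,pose(x,59,0,-.006)[0].round(3))
a=cv2.imread('pics/scene2.png')[150:350,260:460];b=cv2.imread('pics/top2.png')[60:260,260:460]
cv2.imwrite('pics/g2.png',cv2.resize(np.hstack([a,b]),None,fx=2,fy=2))
```

```text
8 False [1.8 1.4 3.5] 7.49 0.0135
17 False [1.8 0.5 1.1] 7.97 0.0137
26 False [ 2.9  1.2 -1.9] 8.44 0.0136
34 False [ 4.4  1.8 -1.1] 8.88 0.0137
43 False [ 5.5  1.8 -1.5] 9.36 0.0136
51 False [ 5.4  1.9 -2.2] 9.8 0.0136
59 False [ 6.1  1.7 -2. ] 10.24 0.0136
bin_pull scene [([0.534, -0.189, 0.143], 0.62)]
bin_pull top [([0.533, -0.188, 0.145], 0.6)]
bin_lip scene [([0.556, -0.184, 0.18], 0.85), ([0.653, -0.166, 0.166], 0.56)]
bin_lip top [([0.602, -0.178, 0.319], 0.59), ([0.551, -0.187, 0.18], 0.56)]
bin_rear_bar scene [([0.601, -0.176, 0.317], 0.68)]
bin_rear_bar top [([0.602, -0.176, 0.32], 0.87)]
pull [ 0.532 -0.189  0.14 ]
lip [ 0.552 -0.186  0.18 ]
rear [ 0.6   -0.179  0.316]
```

View pics/g2.png

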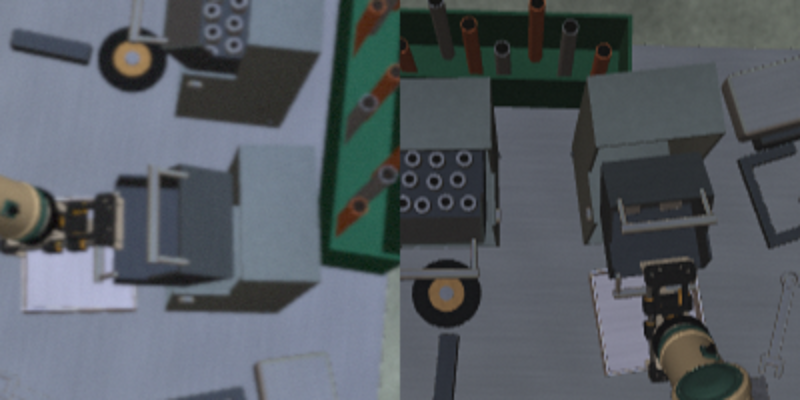

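Run:
```python
from h import *
gripper_to(.032); th=59
b=pose(PULL,th,30,.14)[0]
print(r.move_l(b,vel=.15,guard=12))
top,q=pose(REAR,th,20,.1)
r.move_l([b[0],b[1],top[2]+.02],rot=q,vel=.25); r.move_l(top,vel=.2)
f0=np.array(T.current_wrist_force())
g=r.move_l(pose(REAR,th,20)[0],vel=.06,guard=6); print("desc",g,T.current_t())
if not g:
    gripper_to(0,12)
    print(T.current_opening(),f0.round(1),np.round(T.current_wrist_force(),1),T.current_t())
import cv2
for c in("scene","top"): cv2.imwrite(f"pics/{c}3.png",vision.snapshot(c)[:,:,::-1])
a=cv2.imread('pics/scene3.png')[150:350,260:460];b=cv2.imread('pics/top3.png')[60:260,260:460]
cv2.imwrite('pics/g3.png',cv2.resize(np.hstack([a,b]),None,fx=2,fy=2))
```

```text
False
desc False 15.5583
0.013771552204941721 [-0.5 -0.7 -0.2] [ 0.3 -0.7  1.4] 15.9917
```

View pics/g3.png

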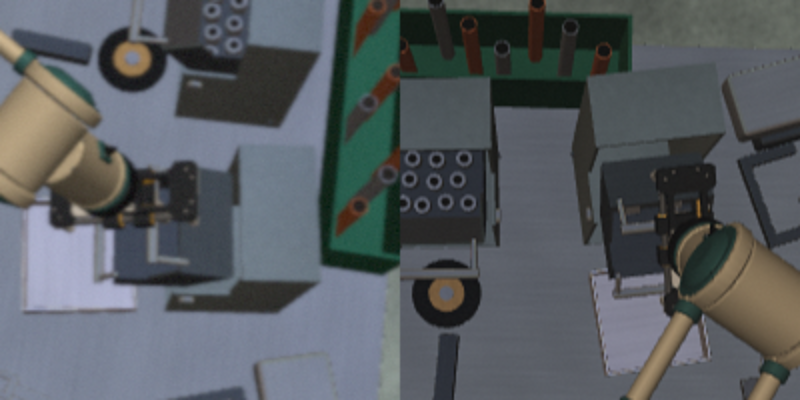

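Run:
```python
from h import *
gripper_to(0,20)
for th in (67,75,83,91,98,104):
    g=r.move_l(*pose(REAR,th,20),vel=.06,guard=25)
    print(th,g,np.round(T.current_wrist_force(),1),round(T.current_t(),2),round(T.current_opening(),4))
    if g: break
else:
  f=np.array(T.current_wrist_force())
  for th in np.arange(105.5,117,1.5):
    g=r.move_l(*pose(REAR,th,20),vel=.03,guard=10)
    F=np.array(T.current_wrist_force()); print(th,g,F.round(1),round(T.current_t(),2))
    if g or np.linalg.norm(F-f)>12: break
r.hold(.5)
import cv2
for c in("scene","top"):
    cv2.imwrite(f"pics/{c}4.png",vision.snapshot(c)[:,:,::-1])
    print([(np.round(d["at"],3).tolist(),round(d["score"],2)) for d in models.mark_of("plate1",c)[:6]])
a=cv2.imread('pics/scene4.png')[150:350,260:460];b=cv2.imread('pics/top4.png')[60:260,260:460]
cv2.imwrite('pics/g4.png',cv2.resize(np.hstack([a,b]),None,fx=2,fy=2))
```

```text
67 False [-3.4 -0.8  2.3] 16.82 0.0133
75 False [-2.5  0.3  0.5] 17.34 0.0132
83 False [-1.3  0.7 -2.6] 17.86 0.0132
91 False [ 0.6 -0.3 -3.7] 18.38 0.0136
98 False [ 1.8  1.3 -4.6] 18.84 0.0134
104 False [ 2.9  1.2 -4.8] 19.27 0.0134
105.5 False [ 2.   1.6 -4. ] 19.55
107.0 False [ 2.5  2.4 -3. ] 19.83
108.5 False [ 1.7  2.1 -3.3] 20.12
110.0 False [1.4 2.8 1. ] 20.4
111.5 True [-0.4 -0.3  3.7] 20.61
[([0.507, -0.204, 0.015], 0.61), ([0.496, -0.171, 0.01], 0.46), ([0.511, -0.228, 0.007], 0.39), ([0.485, -0.197, 0.011], 0.38)]
[([0.495, -0.177, 0.013], 0.6), ([0.512, -0.206, 0.012], 0.49), ([0.484, -0.202, 0.013], 0.49)]
```

View pics/g4.png

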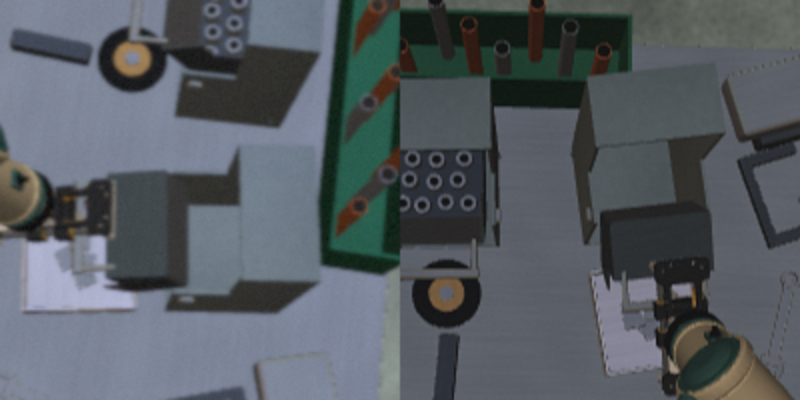

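Run:
```python
from h import *
for th in (113,115):
    g=r.move_l(*pose(REAR,th,20),vel=.03,guard=14)
    print(th,g,np.round(T.current_wrist_force(),1),np.round(T.current_ee_pos(),4),pose(REAR,111,20)[0].round(4))
    if g: break
gripper_to(.034)
p=np.array(T.current_ee_pos()); d=pose(REAR,111,20,.13)[0]-pose(REAR,111,20)[0]
print(r.move_l(p+d,vel=.12,guard=12))
q=T.current_joints(); r.movej([-1.264,.276,1.3,0,1.5,-.6])
import cv2
for c in("scene","top"):
    cv2.imwrite(f"pics/{c}5.png",vision.snapshot(c)[:,:,::-1])
    for t in("plate1","bin_lip","bin_rear_bar","bin_pull"): print(t,[(np.round(d["at"],3).tolist(),round(d["score"],2)) for d in models.mark_of(t,c)[:6]])
for n,x in (("pull",PULL),("lip",np.array([-.042,0,.091])),("rear",REAR)): print(n,pose(x,111,0,-.006)[0].round(3))
print(T.current_t())
a=cv2.imread('pics/scene5.png')[220:340,250:410];b=cv2.imread('pics/top5.png')[130:250,320:480]
cv2.imwrite('pics/g5.png',cv2.resize(np.hstack([a,b]),None,fx=2.5,fy=2.5,interpolation=cv2.INTER_CUBIC))
```

```text
113 True [ 0.9 -0.7  1.8] [ 0.5039 -0.1937  0.2267] [ 0.5024 -0.1931  0.2247]
False
plate1 [([0.511, -0.225, 0.007], 0.52), ([0.486, -0.195, 0.011], 0.49), ([0.495, -0.172, 0.015], 0.46), ([0.508, -0.201, 0.015], 0.37), ([0.652, -0.176, -0.001], 0.2)]
bin_lip [([0.497, -0.172, 0.009], 0.39)]
bin_rear_bar [([0.505, -0.194, 0.222], 0.9), ([0.495, -0.174, 0.014], 0.47)]
bin_pull []
plate1 [([0.514, -0.208, 0.01], 0.61), ([0.497, -0.172, 0.014], 0.55), ([0.516, -0.224, 0.006], 0.39), ([0.652, -0.172, 0.172], 0.25)]
bin_lip [([0.628, 0.134, 0.168], 0.31)]
bin_rear_bar [([0.507, -0.191, 0.224], 0.89), ([0.535, 0.13, 0.25], 0.71)]
bin_pull [([0.53, 0.131, 0.251], 0.22), ([0.402, 0.132, 0.003], 0.16)]
pull [ 0.6   -0.179  0.057]
lip [ 0.582 -0.182  0.097]
rear [ 0.504 -0.193  0.219]
25.35
```

View pics/g5.png

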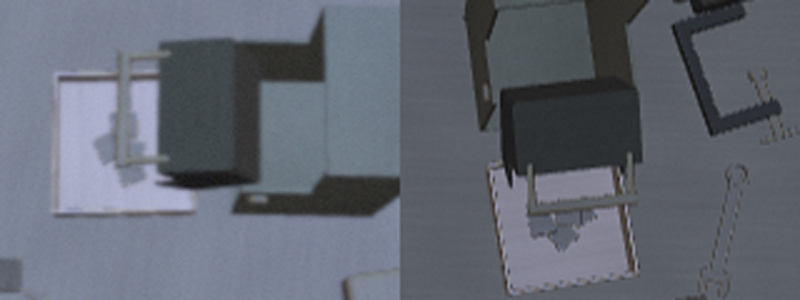

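Run:
```python
import cv2,numpy as np
def f(n,y,x): 
    a=cv2.imread(n)[y:y+44,x:x+48].astype(float); a=np.clip((a-a.min())*255/(a.max()-a.min()),0,255).astype('uint8'); return cv2.resize(a,None,fx=8,fy=8,interpolation=cv2.INTER_CUBIC)
cv2.imwrite('pics/g6.png',np.hstack([f('pics/scene5.png',257,278),f('pics/top5.png',198,362)]))
```

```text
(no output)
```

View pics/g6.png

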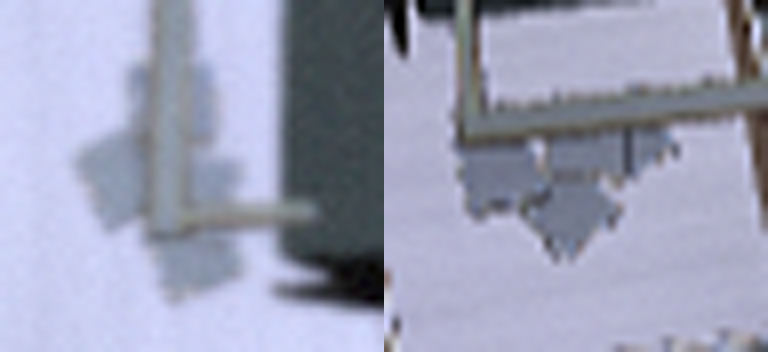

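Run:
```python
from h import *
import cv2
print([int(cv2.absdiff(cv2.imread(f'pics/scene0.png')[80:215,250:330],cv2.imread('pics/scene5.png')[80:215,250:330]).mean())],T.current_t())
r.sign_off()
```

```text
[2] 25.35
the job is handed in; nothing more can be done
```

The bin is tipped over on its stop and let go, and all four plates are lying in the tray. I handed the job in at 25.4 s of the 51 s allowed.

- **Swing:** I swung the bin by the pull bar to 59°. I then took a fresh hold on the rear bar and tipped the bin to the stop, which I felt twice at about 110°. The wrist force readings taken at each step stayed under about 8 N, and neither retreat touched anything.
- **Bin position:** after release, both cameras put the rear bar at about (0.506, -0.193, 0.223), which fits the stop at 110°.
- **Plates:** the last scene image shows four plates, some overlapping, and the network marked four there. In the top view the network marked only three, because the rear bar hides part of the pile. Looking closely at that image, I could make out all four.
- **Surroundings:** the area around the neighbouring bin, disc and tube looks the same as at the start. I did not check the other bystanders separately, but the arm passed above them.

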